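# Snap the pressure module into the calibrator dock

### The job

Load the pressure module with the rectangular steel foot plate into the open bay of the calibrator dock. Lower it into the bay foot first and upright, the long side of its foot along the long side of the bay (either way round), and press it down until it is fully home on the bay's floor and the spring catch has clicked over the edge of its foot; then let go.

Things in the scene. Friction and masses are not known exactly. Their poses are not given: they have to be found in the camera images.
- module: Module to load, 0.25-0.5 kg, upright on the bench: steel foot plate 64 (x) by 76 (y) by 12 mm high; aluminium body 24 by 50 mm up to 52 mm, brass stub on +y; black grip fin 18 mm thick (x), 40 long (y), 52 to 90 mm above the underside. Origin: centre of the underside; z up. Only it has a rectangular foot; a round one and a plain footless block, both with such a fin, stand near; places vary.
- dock: Fixed smooth dock, place and yaw vary: grey base, open-topped bay 88 (x) by 108 mm (y) inside, floor 14 mm above the bench; walls to 30 mm, then lips flaring out 10 mm up to 47 mm. Catch in the middle of the +x side between dark cheeks 50 mm high. Origin: under the bay's middle at bench height; z up. Module x goes along dock x, either way round; home, its origin is 14 mm above the dock's.
- catch (a joint): Spring catch sliding along dock x: smooth steel nose 40 mm wide, top sloping from 64 mm above the bench to its tip at 31 mm. 0 = at rest, reaching 29 mm into the bay; grows (m) as it is pushed out, up to 0.034; spring 2.5 N at 0, 8.6 N at 0.034; pressing the module past takes about 5 to 15 N. Underside 28.7 mm above the bench, 2.7 mm over a foot that is home; it then springs back over the foot.

How it is judged:
By the outcome, as a careful person would: the job done as asked, in the order asked, and still so for the second after the job is handed in, with the robot touching nothing.
It also fails if it takes over 43 s, if anything falls off the work surface, if the arm or the gripper's body presses on something with over 40 N, if the wrist force passes 120 N, or if a joint passes its speed limit or range.

### The arm

A 6-joint arm with a two-finger parallel gripper is mounted at the origin on the work surface. World frame = base frame: x ahead of the robot, y to its left, z up, the work surface at z = 0. Lengths are in m, angles in rad, forces in N, time in s.
With the tool pointing down it reaches from about 0.35 to 0.95 m from the base axis. Payload 17.4 kg.
Tool frame: the origin (TCP) lies on the centre line of the jaws, within the pads' length; the fingertips stand 25 mm ahead of it and the grasp point (between the pads) lies 6 mm ahead of it; z points along the fingers, y is the line along which they close (so a half turn about z gives the same grasp; the last joint's range is limited). The gripper opens to 93 mm and grips with 3 to 60 N. Pads are 15 mm wide; open, the fingers measure 128 mm over their backs; the gripper's body (75 mm by 188 mm) begins 65 mm behind the grasp point.
Start: joints at [-1.343, 0.116, 1.442, -0, 1.584, -0.038], TCP at [0.177, -0.651, 0.244] pointing down, gripper open.
Joint ranges: [-2.83, 2.83], [-0.83, 2.19], [0.07, 2.5], [-1.14, 4.28], [0.01, 3], [-2.97, 2.97]. Speed limits (rad/s): [1.89, 1.89, 2.22, 3.14, 3.14, 3.14].

### API

Orientations are given as a unit quaternion [w, x, y, z].
In Python, from bench import robot gives the robot as it stands.
- The arm moves only by the tool servo_tool, never from a script. Its argument "rows" is a list of rows, each an object with "slide": the shift along the tool's x, y, z normalised to -1 to 1, where 1 is 0.5 m, a list of three; "twist": the turn, a rotation vector about the tool's x, y, z normalised to -1 to 1, where 1 is 360 degrees, a list of three; "hand": the opening, from 0 (shut) to 1 (fully open). A call has 1 to 20 rows; each row is the pose to reach, as a shift and turn from the pose commanded when the call began, along the tool's axes at that moment, turning the shorter way round; what a row does not reach only later rows make up. A row lasts 1/10 s, in which the tool goes at most 50 mm and 8.59 degrees, less where a joint would pass 70% of its speed; a pose out of reach is approached as far as the arm can. A call with a number of a shift or a turn outside -1 to 1 is refused whole. A call with a gripper value outside its range is refused whole. The fingers move at their own pace and stop on an object; "force" is the grip in N (left out, the last holds). Time passes only in rows, so rows that repeat a pose let the fingers close. It gives the time, the measured TCP pose, the force, the opening and the grip force at its end, in the units of the state.
- robot.observe(): the state, without advancing time (a new reading comes with each control period).
- robot.snapshot(name): name is "side" or "top"; returns the picture (480x640x3 uint8, red, green, blue); there is no depth.
- robot.camera_model(name): a dict with "camera_matrix" (3x3 intrinsics, pixels), "dist_coeffs" ([k1, k2, p1, p2, k3] as OpenCV has them; the pictures are not rectified), "eye" and "rotation" of the camera in the world. Camera axes: x right, y down, z forward; pixel columns grow to the right and rows downward; lengths in m; the calibration is good to about 2 mm. A picture is of the moment at which its call begins. camera_model takes no time and is no camera call.
- robot.close_job(): hands the job in; it is judged then, once.
The state is a dict: "time_s": time; "qpos": joint angles; "dq": joint speeds; "tau": joint torques, N m; "position": TCP position; "eef_rot": TCP orientation; "contact_force": force on the tool from outside, world axes, zero at the start; "torque": the same for the moment, N m; "gripper_width": finger opening in m; "finger_force": force on a finger pad.
Only numpy, scipy, OpenCV 4.12 (cv2) and the standard library are available. Lean on these libraries where they do the work, as an engineer would, in place of code of your own. Each camera call takes 0.05 s, during which the arm holds its last target. There are 200 camera calls.

## Working session

There is one attempt and no reset: what is moved stays moved. The work goes in short steps, Python scripts to look and compute and a tool call to move; the robot and the scene stay as the last step left them, time stands still between calls to the robot, and variables do not carry over. Pictures are saved under pics/ and viewed, at most 10 in all, crops included, and the job is handed in when it is done.

Besides the shell and the picture viewer there is one more tool, called after "Request:" as name(argument=value, ...) on one line, values as JSON. servo_tool: Moves the arm, as the interface text tells. Its arguments: {"type":"object","properties":{"rows":{"type":"array","items":{"type":"object","properties":{"slide":{"type":"array","items":{"type":"number","minimum":-1,"maximum":1}},"twist":{"type":"array","items":{"type":"number","minimum":-1,"maximum":1}},"hand":{"type":"number"}}}},"force":{"type":"number"}},"required":["rows"]}

```bash
mkdir -p pics; ls
python3 - <<'E'
from bench import robot
import cv2
for n in("side","top"):
    cv2.imwrite(f"pics/{n}0.png",robot.snapshot(n)[:,:,::-1]); print({k:(v.tolist() if hasattr(v,'tolist') else v) for k,v in robot.camera_model(n).items()})
s=robot.observe();print(s)
E
```

```text
pics
{'camera_matrix': [[512.0159628961609, 0.0, 315.26411763992394], [0.0, 512.0159628961609, 241.1294031281588], [0.0, 0.0, 1.0]], 'dist_coeffs': [0.043513165778362284, 0.0, 0.0, 0.0, 0.0], 'eye': [0.15756737375322302, 0.686058769704429, 0.5968595808048646], 'rotation': [0.1189651422807996, -0.23551057313761278, 0.8549567345652009, -0.446577033538572]}
{'camera_matrix': [[534.2587646763529, 0.0, 317.6102488361733], [0.0, 534.2587646763529, 245.11425452095176], [0.0, 0.0, 1.0]], 'dist_coeffs': [0.009250045440545593, 0.0, 0.0, 0.0, 0.0], 'eye': [0.49534021253398397, 0.01822991827148593, 0.9865055367704494], 'rotation': [0.0190044181940968, -0.6999798135376981, 0.7129533824370814, -0.036940048732482786]}
{'time_s': 0.1, 'qpos': array([-1.34279769e+00,  1.16422356e-01,  1.44219601e+00,  1.37069292e-06,
        1.58395879e+00, -3.78111287e-02]), 'dq': array([ 1.78141489e-03,  2.03611106e-04, -2.24883526e-03,  6.05936426e-05,
        1.92572519e-04, -3.97791658e-04]), 'tau': array([ 1.53093715e-03, -7.22889447e+01, -6.23864579e+01,  7.82455970e-02,
        2.28003622e-02, -8.91703667e-05]), 'position': array([ 0.1772674 , -0.6511547 ,  0.24299106]), 'eef_rot': array([-4.90096143e-04,  9.91181017e-01,  1.32513957e-01, -4.60576720e-05]), 'contact_force': array([-0.09277144,  0.86187696,  0.5440496 ]), 'torque': array([-0.02302891, -0.00537024, -0.0376283 ]), 'finger_force': 0.0, 'gripper_width': 0.09295538854672858}
```

View pics/top0.png

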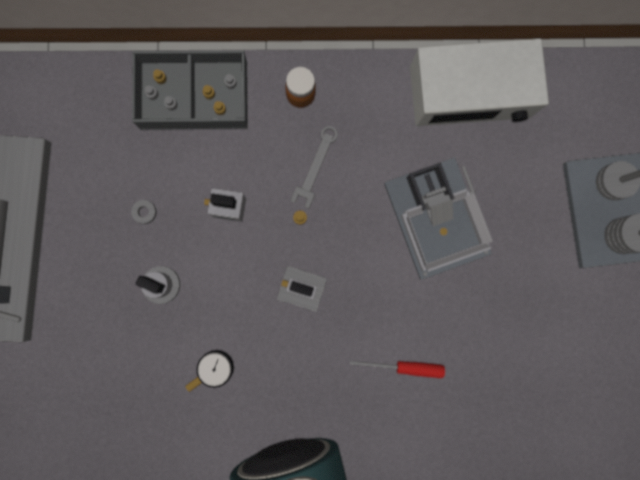

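View pics/side0.png

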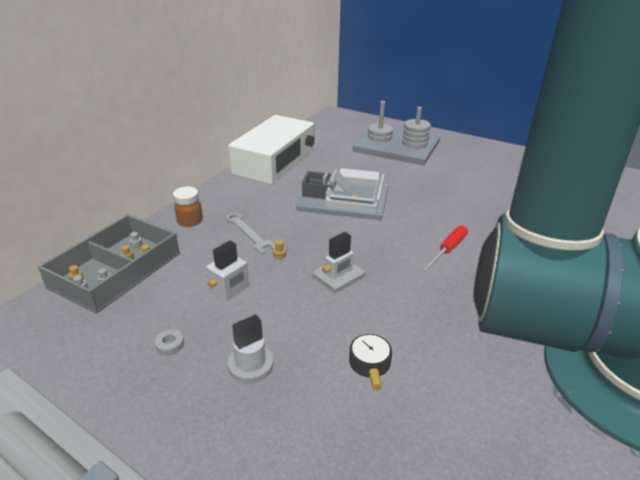

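The top view shows the rectangular-foot module at about (302,288) with its stub on the left, and the dock bay at about (445,230) with the catch on its upper side near (430,185). I'll enlarge both.

```bash
python3 - <<'E'
import cv2,numpy as np
i=cv2.imread("pics/top0.png")
a=cv2.resize(i[260:320,265:345],(800,600),interpolation=cv2.INTER_CUBIC)
b=cv2.resize(i[150:285,370:550],(800,600),interpolation=cv2.INTER_CUBIC)
cv2.imwrite("pics/a.png",cv2.convertScaleAbs(a,alpha=1.5));cv2.imwrite("pics/b.png",cv2.convertScaleAbs(b,alpha=1.5))
E
cat > h.py <<'E'
from bench import robot
import cv2,numpy as np
from scipy.spatial.transform import Rotation as R
def cam(n):
    c=robot.camera_model(n); q=np.array(c["rotation"]); return np.array(c["camera_matrix"]),np.array(c["dist_coeffs"]),np.array(c["eye"]),R.from_quat(q,scalar_first=True).as_matrix()
def back(n,px,z):
    K,d,e,M=cam(n); p=cv2.undistortPoints(np.array(px,float).reshape(-1,1,2),K,d)[:,0]
    r=np.c_[p,np.ones(len(p))]@M.T
    z=np.broadcast_to(z,len(p)); return e+r*((z-e[2])/r[:,2])[:,None]
def proj(n,P):
    K,d,e,M=cam(n); return cv2.projectPoints(np.array(P,float),cv2.Rodrigues(M.T)[0],-M.T@e,K,d)[0][:,0]
def pose(xyz,yaw,P):
    return R.from_euler('z',yaw).apply(np.array(P,float))+np.array(xyz)
def fit(n,px,P,x0,z=0):  # fit x,y,yaw
    from scipy.optimize import least_squares
    s=least_squares(lambda v:(proj(n,pose([v[0],v[1],z],v[2],P))-px).ravel(),x0); return s.x,np.abs(s.fun).max()
def delta(xyz,yawtool): # yawtool: world yaw of tool y axis; shift/turn from present measured pose, in normalised units
    s=robot.observe(); M=R.from_quat(s["eef_rot"],scalar_first=True).as_matrix()
    y=np.array([np.cos(yawtool),np.sin(yawtool),0]); zz=np.array([0,0,-1.]); x=np.cross(y,zz)
    T=np.c_[x,y,zz]
    return M.T@(np.array(xyz)-s["position"])/0.5, R.from_matrix(M.T@T).as_rotvec()/(2*np.pi)
E
```

```text
(no output)
```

View pics/a.png

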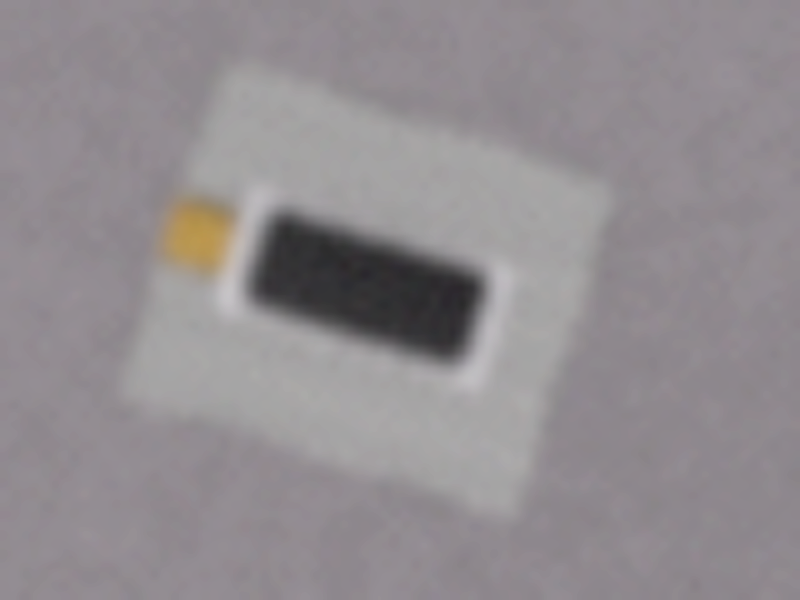

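View pics/b.png

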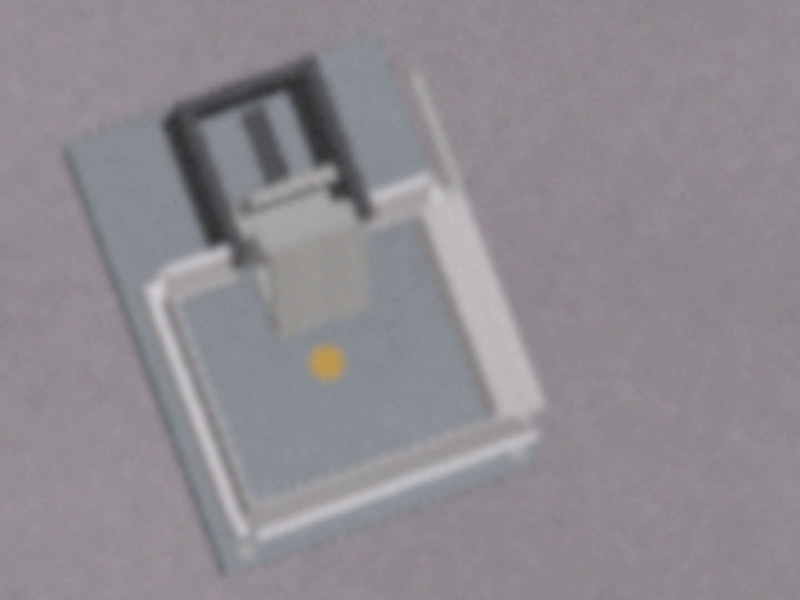

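The crops show clear corners. The module's foot corners (crop a) are (230,68), (612,182), (515,520) and (125,400), with the fin top around (368,288). In crop b the bay's inner corners are (180,295), (420,215), (490,415) and (255,500), with the catch tip edge at (278,333)–(370,302) and a dot at (327,362).

```bash
cat > m.py <<'E'
from h import *
np.set_printoptions(precision=4,suppress=True)
ua=lambda p:(np.array(p)+.5)/10-.5+[265,260]
ub=lambda p:(np.array(p)+.5)/(800/180)-.5+[370,150]
Pm=[(.032,.038,.012),(.032,-.038,.012),(-.032,-.038,.012),(-.032,.038,.012),(.009,.02,.09),(.009,-.02,.09),(-.009,-.02,.09),(-.009,.02,.09)]
m,e=fit("top",ua([(230,68),(612,182),(515,520),(125,400),(275,208),(488,268),(462,368),(250,300)]),Pm,[.4,.05,-.3])
print("module",m,e)
Pd=[(.044,-.054,.014),(-.044,-.054,.014),(.044,.054,.03),(-.044,.054,.03),(.015,.02,.031),(.015,-.02,.031)]
px=ub([(420,215),(490,415),(180,295),(255,500),(278,333),(370,302)])
d,e=fit("top",px,Pd,[.55,-.2,.35])
print("dock",d,e); print((proj("top",pose([*d[:2],0],d[2],Pd))-px)*4.44)
print("dot",pose([0,0,0],-d[2],back("top",ub([(327,362)]),.014)-[*d[:2],0]))
i=cv2.resize(robot.snapshot("side"),None,fx=1,fy=1)[:,:,::-1].copy()
# overlay check in both views
t=robot.snapshot("top")[:,:,::-1].copy()
B=lambda x,y,z:[(x,y,z),(x,-y,z),(-x,-y,z),(-x,y,z)]
k=[]
for n,im in(("side",i),("top",t)):
    c0=(260,130) if n=="side" else (270,150)
    big=cv2.resize(im[c0[1]:c0[1]+170,c0[0]:c0[0]+228],(800,596),interpolation=cv2.INTER_CUBIC) if 0 else cv2.resize(im[c0[1]:c0[1]+170,c0[0]:c0[0]+228],(798,595))
    for (v,Ps) in((m,[B(.032,.038,.012),B(.009,.02,.09)]),(d,[B(.044,.054,.014),B(.044,.054,.03),B(.054,.064,.047)])):
        for P in Ps:
            q=(proj(n,pose([*v[:2],0],v[2],P))-c0+.5)*3.5-.5
            cv2.polylines(big,[np.round(q).astype(int)],True,(0,255,0),1)
    k.append(cv2.convertScaleAbs(big,alpha=1.4))
cv2.imwrite("pics/ov.png",cv2.resize(np.vstack(k),(800,1193))[:0] if 0 else k[0]); cv2.imwrite("pics/ovt.png",k[1])
D=delta([m[0],m[1],.17],m[2]); print("to module",D)
E
python3 m.py
```

```text
module [ 0.494   0.0233 -0.3107] 1.1755104751076715
dock [ 0.5961 -0.2402  0.3159] 1.1773923665672896
[[-5.2276  0.8012]
 [-1.3809 -0.1659]
 [-0.5109 -0.3953]
 [-1.5226 -1.567 ]
 [ 4.4291  1.0981]
 [ 4.0806  0.2794]]
dot [[-0.0014  0.0019  0.014 ]]
to module (array([ 0.9656, -1.1351,  0.1472]), array([-0.0001, -0.0001, -0.1582]))
```

View pics/ov.png

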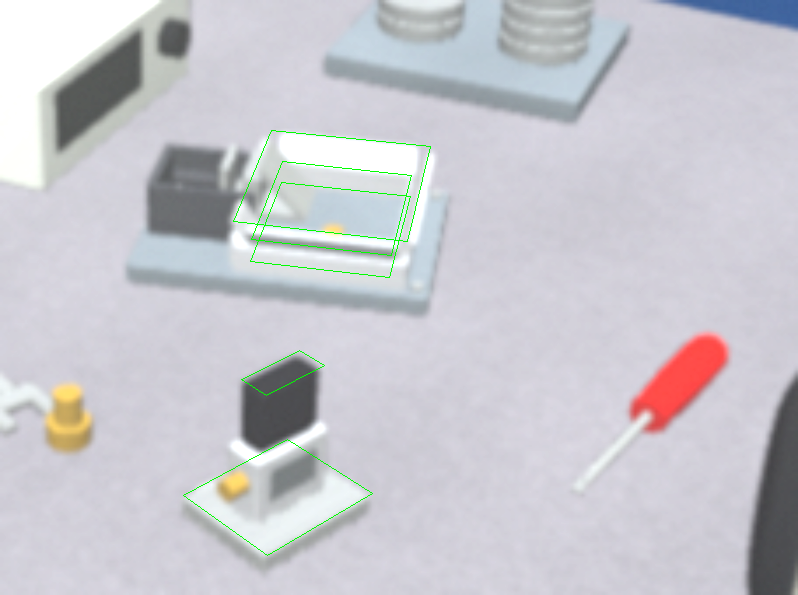

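View pics/ovt.png

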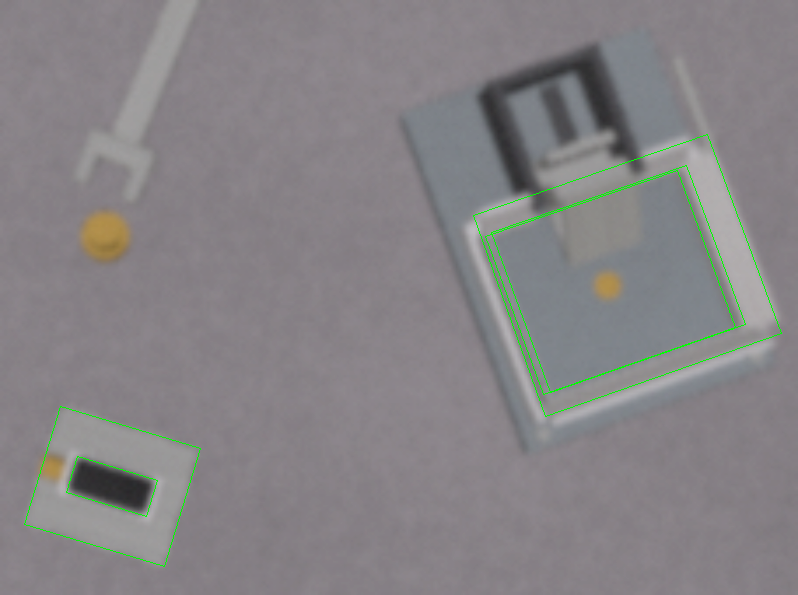

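Module at (0.494, 0.023), yaw −0.31. The dock fit is about 1.5 mm too far toward the catch, so I take (0.594, −0.240), yaw 0.316. I start moving toward the module.

Request:
servo_tool(rows=[{"slide": [0.85, -1, 0.05], "twist": [0, 0, -0.158], "hand": 0.7}, {"slide": [0.85, -1, 0.05], "twist": [0, 0, -0.158], "hand": 0.7}, {"slide": [0.85, -1, 0.05], "twist": [0, 0, -0.158], "hand": 0.7}, {"slide": [0.85, -1, 0.05], "twist": [0, 0, -0.158], "hand": 0.7}, {"slide": [0.85, -1, 0.05], "twist": [0, 0, -0.158], "hand": 0.7}, {"slide": [0.85, -1, 0.05], "twist": [0, 0, -0.158], "hand": 0.7}, {"slide": [0.85, -1, 0.05], "twist": [0, 0, -0.158], "hand": 0.7}, {"slide": [0.85, -1, 0.05], "twist": [0, 0, -0.158], "hand": 0.7}, {"slide": [0.85, -1, 0.05], "twist": [0, 0, -0.158], "hand": 0.7}, {"slide": [0.85, -1, 0.05], "twist": [0, 0, -0.158], "hand": 0.7}, {"slide": [0.85, -1, 0.05], "twist": [0, 0, -0.158], "hand": 0.7}, {"slide": [0.85, -1, 0.05], "twist": [0, 0, -0.158], "hand": 0.7}, {"slide": [0.85, -1, 0.05], "twist": [0, 0, -0.158], "hand": 0.7}, {"slide": [0.85, -1, 0.05], "twist": [0, 0, -0.158], "hand": 0.7}, {"slide": [0.85, -1, 0.05], "twist": [0, 0, -0.158], "hand": 0.7}, {"slide": [0.85, -1, 0.05], "twist": [0, 0, -0.158], "hand": 0.7}])

```text
time_s: 1.8
position: [0.4558, -0.0579, 0.2186]
eef_rot: [0.0, 0.808, 0.589, -0.0]
contact_force: [1.0, 0.2, 0.5]
gripper_width: 0.0653
finger_force: 0.0
```

Run:
```python
from h import *
np.set_printoptions(precision=4,suppress=True)
print(robot.observe()["position"],delta([.494,.0233,.13],-.3107),delta([.494,.0233,.082],-.3107))
```

```text
[ 0.4558 -0.0579  0.2186] (array([0.178 , 0.0229, 0.1772]), array([-0.    ,  0.0001, -0.0003])) (array([0.1781, 0.0229, 0.2732]), array([-0.    ,  0.0001, -0.0003]))
```

Request:
servo_tool(rows=[{"slide": [0.178, 0.023, 0.08], "hand": 0.7}, {"slide": [0.178, 0.023, 0.13], "hand": 0.7}, {"slide": [0.178, 0.023, 0.17], "hand": 0.7}, {"slide": [0.178, 0.023, 0.2], "hand": 0.7}, {"slide": [0.178, 0.023, 0.23], "hand": 0.7}, {"slide": [0.178, 0.023, 0.25], "hand": 0.7}, {"slide": [0.178, 0.023, 0.273], "hand": 0.7}, {"slide": [0.178, 0.023, 0.273], "hand": 0.7}, {"slide": [0.178, 0.023, 0.273], "hand": 0}, {"slide": [0.178, 0.023, 0.273], "hand": 0}, {"slide": [0.178, 0.023, 0.273], "hand": 0}, {"slide": [0.178, 0.023, 0.273], "hand": 0}, {"slide": [0.178, 0.023, 0.273], "hand": 0}, {"slide": [0.178, 0.023, 0.273], "hand": 0}, {"slide": [0.178, 0.023, 0.273], "hand": 0}], force=45)

```text
schema error: expected keys slide, twist, hand
```

Request:
servo_tool(rows=[{"slide": [0.178, 0.023, 0.08], "twist": [0, 0, 0], "hand": 0.7}, {"slide": [0.178, 0.023, 0.13], "twist": [0, 0, 0], "hand": 0.7}, {"slide": [0.178, 0.023, 0.17], "twist": [0, 0, 0], "hand": 0.7}, {"slide": [0.178, 0.023, 0.2], "twist": [0, 0, 0], "hand": 0.7}, {"slide": [0.178, 0.023, 0.23], "twist": [0, 0, 0], "hand": 0.7}, {"slide": [0.178, 0.023, 0.25], "twist": [0, 0, 0], "hand": 0.7}, {"slide": [0.178, 0.023, 0.273], "twist": [0, 0, 0], "hand": 0.7}, {"slide": [0.178, 0.023, 0.273], "twist": [0, 0, 0], "hand": 0.7}, {"slide": [0.178, 0.023, 0.273], "twist": [0, 0, 0], "hand": 0}, {"slide": [0.178, 0.023, 0.273], "twist": [0, 0, 0], "hand": 0}, {"slide": [0.178, 0.023, 0.273], "twist": [0, 0, 0], "hand": 0}, {"slide": [0.178, 0.023, 0.273], "twist": [0, 0, 0], "hand": 0}, {"slide": [0.178, 0.023, 0.273], "twist": [0, 0, 0], "hand": 0}, {"slide": [0.178, 0.023, 0.273], "twist": [0, 0, 0], "hand": 0}, {"slide": [0.178, 0.023, 0.273], "twist": [0, 0, 0], "hand": 0}], force=45)

```text
time_s: 3.3
position: [0.4943, 0.0239, 0.0821]
eef_rot: [0.0, 0.808, 0.589, 0.0]
contact_force: [0.7, -0.9, 1.2]
gripper_width: 0.0175
finger_force: 45.0
```

Run:
```python
from h import *
np.set_printoptions(precision=4,suppress=True)
print(robot.observe()["position"])
c=pose([.594,-.2395,0],.316,[(-.002,0,0)])[0];print(c)
for z in(.20,.15): print(delta([c[0],c[1],z],.316))
```

```text
[0.4943 0.0239 0.0821]
[ 0.5921 -0.2401  0.    ]
(array([-0.4425,  0.3483, -0.2357]), array([ 0. ,  0. , -0.1]))
(array([-0.4425,  0.3483, -0.1357]), array([ 0. ,  0. , -0.1]))
```

Gripped at a width of 17.5 mm. Next I lift, carry and turn.

Request:
servo_tool(rows=[{"slide": [0, 0, -0.06], "twist": [0, 0, 0], "hand": 0}, {"slide": [0, 0, -0.14], "twist": [0, 0, 0], "hand": 0}, {"slide": [0, 0, -0.236], "twist": [0, 0, 0], "hand": 0}, {"slide": [-0.03, 0.023, -0.236], "twist": [0, 0, -0.007], "hand": 0}, {"slide": [-0.08, 0.063, -0.236], "twist": [0, 0, -0.018], "hand": 0}, {"slide": [-0.14, 0.11, -0.236], "twist": [0, 0, -0.032], "hand": 0}, {"slide": [-0.2, 0.157, -0.236], "twist": [0, 0, -0.045], "hand": 0}, {"slide": [-0.26, 0.204, -0.236], "twist": [0, 0, -0.059], "hand": 0}, {"slide": [-0.32, 0.252, -0.236], "twist": [0, 0, -0.072], "hand": 0}, {"slide": [-0.37, 0.29, -0.236], "twist": [0, 0, -0.084], "hand": 0}, {"slide": [-0.41, 0.323, -0.236], "twist": [0, 0, -0.093], "hand": 0}, {"slide": [-0.435, 0.342, -0.236], "twist": [0, 0, -0.098], "hand": 0}, {"slide": [-0.4425, 0.3483, -0.236], "twist": [0, 0, -0.1], "hand": 0}, {"slide": [-0.4425, 0.3483, -0.236], "twist": [0, 0, -0.1], "hand": 0}, {"slide": [-0.4425, 0.3483, -0.236], "twist": [0, 0, -0.1], "hand": 0}])

```text
time_s: 4.8
position: [0.5919, -0.2394, 0.1999]
eef_rot: [-0.0, 0.587, 0.809, 0.0]
contact_force: [0.4, 0.2, -4.1]
gripper_width: 0.0179
finger_force: 45.0
```

Run:
```python
from h import *
np.set_printoptions(precision=4,suppress=True)
s=robot.observe();print(s["position"],s["contact_force"],s["gripper_width"],delta([.5921,-.2401,.096],.316))
z=s["position"][2]-.082
B=lambda x,y,z:[(x,y,z),(x,-y,z),(-x,-y,z),(-x,y,z)]
out=[]
for n in("side","top"):
    im=robot.snapshot(n)[:,:,::-1]; c0=(270,80) if n=="side" else (380,130)
    w,h=(200,170)
    big=cv2.convertScaleAbs(cv2.resize(im[c0[1]:c0[1]+h,c0[0]:c0[0]+w],None,fx=2,fy=3.5) if 0 else cv2.resize(im[c0[1]:c0[1]+h,c0[0]:c0[0]+w],None,fx=2,fy=2),alpha=1.4)
    p=[*s["position"][:2],z]
    for c,pp,P in(((0,255,0),p,B(.032,.038,0)),((0,255,0),p,B(.032,.038,.012)),((0,0,255),[.594,-.2395,0],B(.054,.064,.047)),((0,0,255),[.594,-.2395,0],B(.044,.054,.014))):
        cv2.polylines(big,[np.round((proj(n,pose(pp,.316,P))-c0+.5)*2-.5).astype(int)],True,c,1)
    out.append(big)
cv2.imwrite("pics/c.png",np.hstack(out))
```

```text
[ 0.5919 -0.2394  0.1999] [ 0.3732  0.2487 -4.0757] 0.017866640881605046 (array([-0.0016,  0.0001,  0.2078]), array([-0.    , -0.0001, -0.0001]))
```

View pics/c.png

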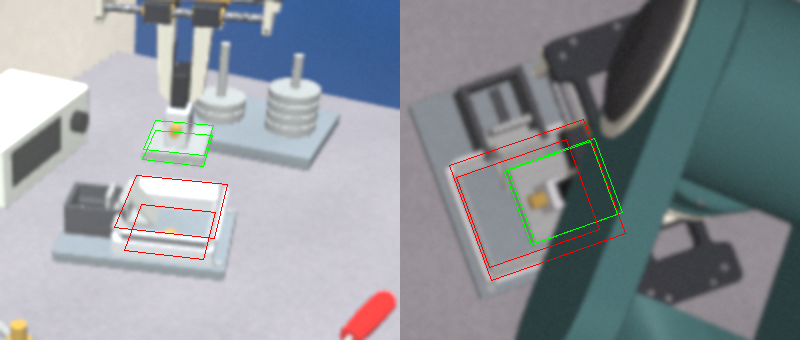

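The side view confirms the module hangs level over the bay, with its foot on the green outline. I lower it into the bay and onto the catch.

Request:
servo_tool(rows=[{"slide": [-0.0016, 0, 0.04], "twist": [0, 0, 0], "hand": 0}, {"slide": [-0.0016, 0, 0.08], "twist": [0, 0, 0], "hand": 0}, {"slide": [-0.0016, 0, 0.11], "twist": [0, 0, 0], "hand": 0}, {"slide": [-0.0016, 0, 0.12], "twist": [0, 0, 0], "hand": 0}, {"slide": [-0.0016, 0, 0.13], "twist": [0, 0, 0], "hand": 0}, {"slide": [-0.0016, 0, 0.14], "twist": [0, 0, 0], "hand": 0}, {"slide": [-0.0016, 0, 0.15], "twist": [0, 0, 0], "hand": 0}, {"slide": [-0.0016, 0, 0.158], "twist": [0, 0, 0], "hand": 0}, {"slide": [-0.0016, 0, 0.166], "twist": [0, 0, 0], "hand": 0}, {"slide": [-0.0016, 0, 0.174], "twist": [0, 0, 0], "hand": 0}, {"slide": [-0.0016, 0, 0.182], "twist": [0, 0, 0], "hand": 0}, {"slide": [-0.0016, 0, 0.19], "twist": [0, 0, 0], "hand": 0}, {"slide": [-0.0016, 0, 0.198], "twist": [0, 0, 0], "hand": 0}, {"slide": [-0.0016, 0, 0.198], "twist": [0, 0, 0], "hand": 0}])

```text
time_s: 6.3
position: [0.5916, -0.2405, 0.0992]
eef_rot: [-0.001, 0.587, 0.81, -0.0]
contact_force: [-1.9, -2.6, -22.3]
gripper_width: 0.0178
finger_force: 45.0
```

Request:
servo_tool(rows=[{"slide": [0, 0, 0], "twist": [0, 0, 0], "hand": 0}, {"slide": [0, 0, 0], "twist": [0, 0, 0], "hand": 0}])

```text
time_s: 6.5
position: [0.5917, -0.2404, 0.0992]
eef_rot: [-0.001, 0.587, 0.81, -0.0]
contact_force: [1.6, -0.8, -28.0]
gripper_width: 0.0177
finger_force: 45.0
```

Run:
```python
from h import *
out=[]
for n,c0 in(("side",(270,80)),("top",(380,130))):
    im=robot.snapshot(n)[:,:,::-1]
    out.append(cv2.convertScaleAbs(cv2.resize(im[c0[1]:c0[1]+150,c0[0]:c0[0]+133],None,fx=3,fy=3,interpolation=cv2.INTER_CUBIC),alpha=1.4))
cv2.imwrite("pics/d.png",np.hstack(out))
print(robot.observe()["position"],robot.observe()["contact_force"],robot.observe()["torque"])
```

```text
[ 0.59172473 -0.24037831  0.09917153] [ -0.03121323  -0.68377838 -28.01975954] [-0.57918282  0.16301916  0.04358864]
```

View pics/d.png

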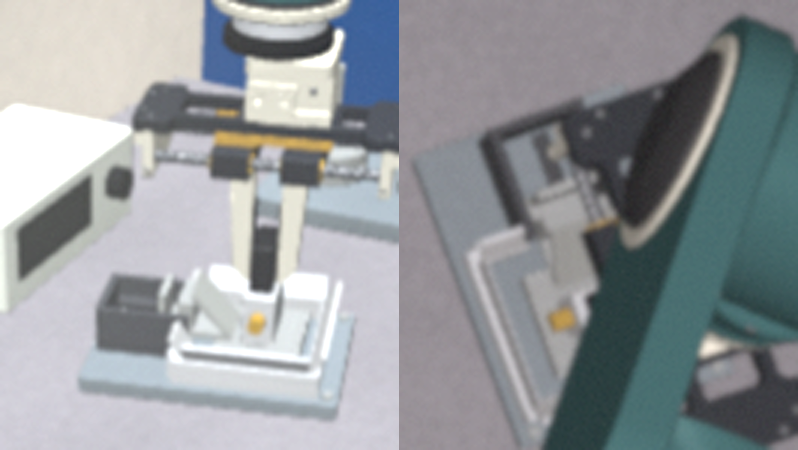

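The catch nose is already leaning over the foot near the body, and the foot is nearly down. I press the last few millimetres home.

Request:
servo_tool(rows=[{"slide": [0, 0, 0.004], "twist": [0, 0, 0], "hand": 0}, {"slide": [0, 0, 0.008], "twist": [0, 0, 0], "hand": 0}, {"slide": [0, 0, 0.011], "twist": [0, 0, 0], "hand": 0}, {"slide": [0, 0, 0.011], "twist": [0, 0, 0], "hand": 0}, {"slide": [0, 0, 0.011], "twist": [0, 0, 0], "hand": 0}])

```text
time_s: 7.1
position: [0.5927, -0.2409, 0.0963]
eef_rot: [0.001, 0.587, 0.81, 0.0]
contact_force: [0.3, -0.5, -5.7]
gripper_width: 0.0177
finger_force: 45.0
```

Request:
servo_tool(rows=[{"slide": [0, 0, 0.003], "twist": [0, 0, 0], "hand": 0}, {"slide": [0, 0, 0.006], "twist": [0, 0, 0], "hand": 0}, {"slide": [0, 0, 0.006], "twist": [0, 0, 0], "hand": 0}])

```text
time_s: 7.4
position: [0.5934, -0.2413, 0.0961]
eef_rot: [0.002, 0.587, 0.81, 0.0]
contact_force: [-4.5, 2.7, 21.2]
gripper_width: 0.0178
finger_force: 45.0
```

It is firm on the floor: +21 N with no further travel. The earlier −28 N pull shows the catch holding the foot down. I ease off, release and withdraw straight up.

Request:
servo_tool(rows=[{"slide": [0, 0, -0.005], "twist": [0, 0, 0], "hand": 0}, {"slide": [0, 0, -0.005], "twist": [0, 0, 0], "hand": 0.45}, {"slide": [0, 0, -0.005], "twist": [0, 0, 0], "hand": 0.45}, {"slide": [0, 0, -0.005], "twist": [0, 0, 0], "hand": 0.45}, {"slide": [0, 0, -0.005], "twist": [0, 0, 0], "hand": 0.45}, {"slide": [0, 0, -0.04], "twist": [0, 0, 0], "hand": 0.45}, {"slide": [0, 0, -0.1], "twist": [0, 0, 0], "hand": 0.45}, {"slide": [0, 0, -0.2], "twist": [0, 0, 0], "hand": 0.45}, {"slide": [0, 0, -0.28], "twist": [0, 0, 0], "hand": 0.45}, {"slide": [0.1, 0, -0.3], "twist": [0, 0, 0], "hand": 0.45}, {"slide": [0.2, 0, -0.3], "twist": [0, 0, 0], "hand": 0.45}, {"slide": [0.3, 0, -0.3], "twist": [0, 0, 0], "hand": 0.45}, {"slide": [0.4, 0, -0.3], "twist": [0, 0, 0], "hand": 0.45}, {"slide": [0.5, 0, -0.3], "twist": [0, 0, 0], "hand": 0.45}, {"slide": [0.5, 0, -0.3], "twist": [0, 0, 0], "hand": 0.45}])

```text
time_s: 8.9
position: [0.5132, 0.0008, 0.2447]
eef_rot: [0.001, 0.585, 0.811, 0.001]
contact_force: [0.8, -0.5, 0.2]
gripper_width: 0.0421
finger_force: 0.0
```

Run:
```python
from h import *
out=[]
for n,c0 in(("side",(280,130)),("top",(375,145))):
    im=robot.snapshot(n)[:,:,::-1]
    out.append(cv2.convertScaleAbs(cv2.resize(im[c0[1]:c0[1]+140,c0[0]:c0[0]+133],None,fx=3,fy=3,interpolation=cv2.INTER_CUBIC),alpha=1.4))
cv2.imwrite("pics/e.png",np.hstack(out))
```

```text
(no output)
```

View pics/e.png

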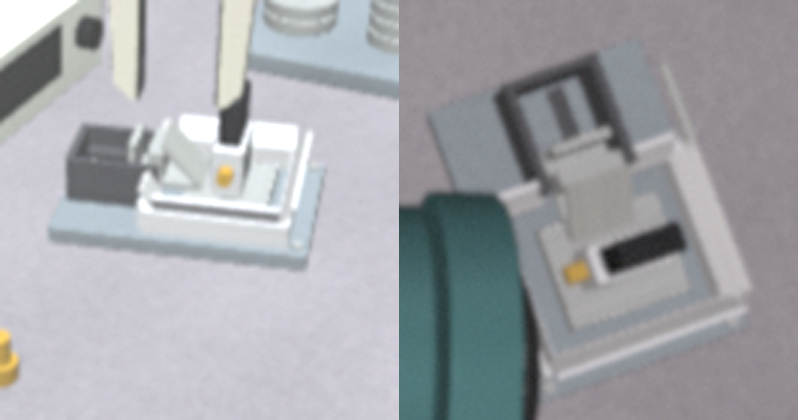

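The module sits flat in the bay. The catch nose, at about (600,225) in the top half, lies over its foot in the rest position, and the gripper is clear. I hand it in.

```bash
python3 -c "
from bench import robot
print(robot.close_job())"
```

```text
the job is handed in; nothing more can be done
None
```

The rectangular-foot module is fully home on the bay floor with the spring catch over its foot, the gripper has let go and is clear, and the job was handed in at about 9 s; the judge's result was not shown.

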